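# Run a coil module on the interlocked test bench

## Robot

A 6-joint arm with a two-finger parallel gripper is mounted at the origin on the work surface. World frame = base frame: x ahead of the robot, y to its left, z up, the work surface at z = 0. Lengths are in m, angles in degrees, forces in N, time in s.
With the tool pointing down it reaches from about 0.375 to 0.925 m from the base axis. Payload 5.7 kg.
Tool frame: the origin (TCP) lies at the very end of the fingers, on their centre line; the grasp point (between the pads) lies 19 mm behind it; z points along the fingers, y is the line along which they close (so a half turn about z gives the same grasp; the last joint's range is limited). The gripper opens to 88 mm and grips with 3 to 60 N. Pads are 20 mm wide; open, the fingers measure 115 mm over their backs; the gripper's body (75 mm by 178 mm) begins 61 mm behind the grasp point.
Start: joints at [57.118, 20.558, 86.54, -0, 72.909, -6.595], TCP at [0.266, 0.538, 0.223] pointing down, gripper open.
Joint ranges: [-170.27, 170.27], [-57.76, 135], [12.27, 136.19], [-55.21, 235.2], [11.17, 155.16], [-170.74, 170.74]. Speed limits (degrees/s): [136.94, 136.94, 180, 180, 180, 180].

## Interface

Orientations are given as [roll, pitch, yaw] about the fixed x, y, z axes, in that order (R = Rz(yaw) Ry(pitch) Rx(roll)).
In Python, from station import telemetry, camera, close_job gives the robot as it stands.
- The arm moves only by the tool drive_tool, never from a script. Its arguments are lists of equal length, an entry for each row: "slide": the shift along the tool's x, y, z in mm, a list of three; "angular": the turn, a rotation vector about the tool's x, y, z in degrees, a list of three; "gripper": the finger opening in mm, from 0 to 87.8. In form: {"slide": [[x, y, z], ...], "angular": [[rx, ry, rz], ...], "gripper": [gripper, ...]}. A call has 1 to 20 rows; each row shifts and turns the commanded pose from where the row before left it, along the tool's axes as they then stand; what a row does not reach is not made up. A row lasts 1/12 s, in which the tool goes at most 41.7 mm and 7.16 degrees, less where a joint would pass 70% of its speed; a pose out of reach is approached as far as the arm can. A call is refused whole if a number of a shift passes 41.7 or a number of a turn 7.16, either way. A call with a gripper value outside its range is refused whole. The fingers move at their own pace and stop on an object; "newtons" is the grip in N (left out, the last holds). Time passes only in rows, so rows that do not move let the fingers close. It gives the time, the measured TCP pose, the force, the opening and the grip force at its end, in the units of the state.
- telemetry.observe(): the state, without advancing time (a new reading comes with each control period).
- camera(name): name is "side" or "top" or "wrist"; returns a dict with "color" (384x512x3 uint8, red, green, blue), "vfov" (degrees; the focal length in pixels is half the picture's height over the tangent of half this angle, whatever the lens; pixels are square), "cx", "cy" (the principal point, pixels), "rvec" (rotation vector, rad) and "tvec" (3), from world to camera coordinates, as OpenCV has them. Camera axes: x right, y down, z forward; pixel columns grow to the right and rows downward; lengths in m; the calibration is good to about 2 mm. A picture is of the moment at which its call begins. There is no depth.
- close_job(): hands the job in; it is judged then, once.
The state is a dict: "time_s": time; "q": joint angles; "qvel": joint speeds; "joint_efforts": joint torques, N m; "tcp_pos": TCP position; "orientation": TCP orientation; "contact_force": force on the tool from outside, world axes, zero at the start; "moment": the same for the moment, N m; "finger_gap": finger opening in m; "gripper_force": force on a finger pad.
Only numpy, scipy, OpenCV 4.12 (cv2) and the standard library are available. Lean on these libraries where they do the work, as an engineer would, in place of code of your own. Each camera call takes 0.05 s, during which the arm holds its last target. There are 200 camera calls.

## Task

Gently set the wound coil module (the one with the circuit board, not the bare former) upright on the sprung test pan, centred and square on its printed outline, and let go of it. Then flip the yellow safety catch fully over, away from the lever, and after that pull the red lever handle all the way towards its front and keep holding it there: the lever springs back, so finish with the gripper still holding it. Leave the other things on the bench alone.

Things in the scene. Friction and masses are not known exactly. Their poses are not given: they have to be found in the camera images.
- coil_module: The coil module: lime-green block 104 (its x) x 50 (its y) x 44 mm high wound with copper wire, about 0.4 kg, a green circuit board on top with small parts up to 52 mm above its underside. Loose, stands upright on the bench, long axis along its x. Origin: centre of the underside, z up. Half a turn about z makes no difference to the job.
- bare_former: Look-alike bystander: bare lime-green former of the same 104 x 50 x 44 mm, without copper wire or circuit board. Origin: centre of its underside. Leave it alone; it and the module lie one behind the other between the two stands.
- pan_top (a point): Centre of the upper face of the sprung pan, a light metal plate 136 (x) x 86 (y) x 6 mm with a thin black printed outline 110 x 56 mm, about 66 mm above the bench, standing on a black base on a 170 x 120 mm aluminium foot. x along its long side, z up. It has no rim, so fingers beside the module meet nothing.
- pan (a joint): How far the pan is pressed down, m: 0 empty to 0.010 at the stop; spring 900 N/m, so the module alone sinks it about 3 to 5 mm.
- lever_stand: Grey box, 190 (x) x 170 (y) x 50 mm high, fixed to the bench, carrying lever and catch. Origin: centre of its underside; its front is -x (turned by its yaw, roughly towards the robot), z up. The catch's bearing post is on its +y side.
- lever_pivot (a point): Hinge axis of the lever, 60 mm above the bench in the middle of the stand; the axis runs along the stand's y. Axes as the stand's.
- lever_grip (a point): Middle of the lever's handle: red round bar, 18 mm thick, 86 mm long, along the stand's y, 130 mm from the hinge axis, held at both ends (sides at 37 mm either way), so its middle 60 mm can be pinched from above or hooked from behind. Below the bar it is open for about 50 mm down to a thin cross bar. The point turns with the lever.
- test_lever (a joint): Lever angle, rad: 0 at rest (leaning 0.35 rad back, to the stand's +x), grows as the handle is pulled to the stand's front (-x), stop at 1.1 (leaning 0.75 rad forward). It springs back when let go; the pull at the handle is about 2.5 N at rest, 6 N at the stop. The closed catch blocks it after about 0.2 rad.
- catch_tab (a point): Tip of the catch's yellow thumb tab: paddle 24 mm wide (stand x), 8 mm thick, reaching 48 mm from its hinge, 42 mm in front (-x) of the stand's middle. The hinge runs along the stand's x, 68 mm from the middle on the +y side, 100 mm above the bench. Closed, the tab leans 0.55 rad to the lever (-y): tip at y = 43 mm, 141 mm above the bench. The point turns with the catch.
- catch (a joint): Catch angle, rad: 0 closed (its yellow arm lies across the front of the lever's shaft), grows as the tab's tip is pushed to the stand's +y, away from the lever, which lifts the arm; stop at 1.5. It stays where it is left; about 1.5 to 4 N at the tab moves it. Fully over means the last 0.25 rad or so.
- heatsink: Bystander: finned aluminium block, 60 x 50 x 32 mm. Origin: centre of the underside.
- screw_jar: Bystander: jar with a blue cap, 56 mm across, 75 mm high. Origin: centre of the underside.
- screwdriver: Bystander: screwdriver with an orange handle, lying on the bench. Origin under its middle.
- meter: Bystander: yellow hand-held meter, 150 x 78 x 42 mm, lying on the bench. Origin: centre of the underside.
Not all that is in view belongs to the job. What is shaped like the part that bears pan_top but orange is not meant.

How it is judged:
By the outcome, as a careful person would: the job done as asked, in the order asked, and still so for the second after the job is handed in, while the arm keeps its last pose, push and grip.
It also fails if it takes over 69 s, if anything falls off the work surface, if the arm or the gripper's body presses on something with over 40 N, if the wrist force passes 120 N, or if a joint passes its speed limit or range.

## Working session

There is one attempt and no reset: what is moved stays moved. The work goes in short steps, Python scripts to look and compute and a tool call to move; the robot and the scene stay as the last step left them, time stands still between calls to the robot, and variables do not carry over. Pictures are saved under pics/ and viewed, at most 11 in all, crops included, and the job is handed in when it is done.

Besides the shell and the picture viewer there is one more tool, called after "Emit:" as name(argument=value, ...) on one line, values as JSON. drive_tool: Moves the arm, as the interface text tells. Its arguments: {"type":"object","properties":{"slide":{"type":"array"},"angular":{"type":"array"},"gripper":{"type":"array"},"newtons":{"type":"number"}},"required":["slide","angular","gripper"]}

```bash
mkdir -p pics; cat > h.py <<'E'
import numpy as np, cv2
from station import telemetry, camera, close_job
def cam(n):
    c=camera(n); c['img']=cv2.cvtColor(c['color'],cv2.COLOR_RGB2BGR)
    c['R']=cv2.Rodrigues(np.array(c['rvec'],float))[0]; c['t']=np.array(c['tvec'],float).ravel()
    f=c['color'].shape[0]/2/np.tan(np.radians(c['vfov'])/2)
    c['K']=np.array([[f,0,c['cx']],[0,f,c['cy']],[0,0,1]]); return c
def ray(c,p):
    d=c['R'].T@np.linalg.solve(c['K'],[p[0],p[1],1]); return -c['R'].T@c['t'],d
def onz(c,p,z):
    o,d=ray(c,p); return o+d*(z-o[2])/d[2]
def proj(c,P):
    return cv2.projectPoints(np.array(P,float).reshape(-1,3),np.array(c['rvec'],float),c['t'],c['K'],None)[0].reshape(-1,2)
def tri(c1,p1,c2,p2):
    (o1,d1),(o2,d2)=ray(c1,p1),ray(c2,p2)
    s=np.linalg.lstsq(np.c_[d1,-d2],o2-o1,rcond=None)[0]
    a,b=o1+s[0]*d1,o2+s[1]*d2; return (a+b)/2,np.linalg.norm(a-b)
E
python3 - <<'E'
from h import *
s=telemetry.observe(); print(s)
for n in('top','side'):
    c=cam(n); cv2.imwrite(f'pics/{n}0.png',cv2.resize(c['img'],(800,600),interpolation=cv2.INTER_CUBIC)); print(n,c['vfov'],c['cx'],c['cy'],ray(c,(256,192)))
    np.save(f'{n}0.npy',c,allow_pickle=True)
E
```

```text
{'time_s': 0.0, 'q': array([ 5.71188591e+01,  2.05971884e+01,  8.65973900e+01, -3.92199568e-05,
        7.29101276e+01, -6.59642748e+00]), 'qvel': array([-0.02970715, -0.11178386, -0.02895591,  0.13247965,  0.05314295,
       -0.00541905]), 'joint_efforts': array([-3.91924450e-04, -5.15351129e+01, -2.70736653e+01,  6.70782267e-02,
        3.45587789e-02, -1.55717698e-04]), 'tcp_pos': array([0.26534593, 0.53736956, 0.22182798]), 'orientation': array([-1.79895983e+02, -1.19908916e-02,  1.53715287e+02]), 'contact_force': array([-0.02055347,  0.121337  , -0.21225443]), 'moment': array([-0.03880515,  0.07331359, -0.00160694]), 'gripper_force': 0.0, 'finger_gap': 0.08790456280923055}
top 45.78022002897623 257.04346659578215 188.05685335503668 (array([0.15635896, 0.12977043, 1.62532835]), array([ 0.20875335, -0.00936558, -0.97796461]))
side 44.6453919772062 248.68590640229746 189.61018775123506 (array([-0.39047629,  1.07837299,  1.55422091]), array([ 0.42667022, -0.50963595, -0.74732489]))
```

View pics/top0.png

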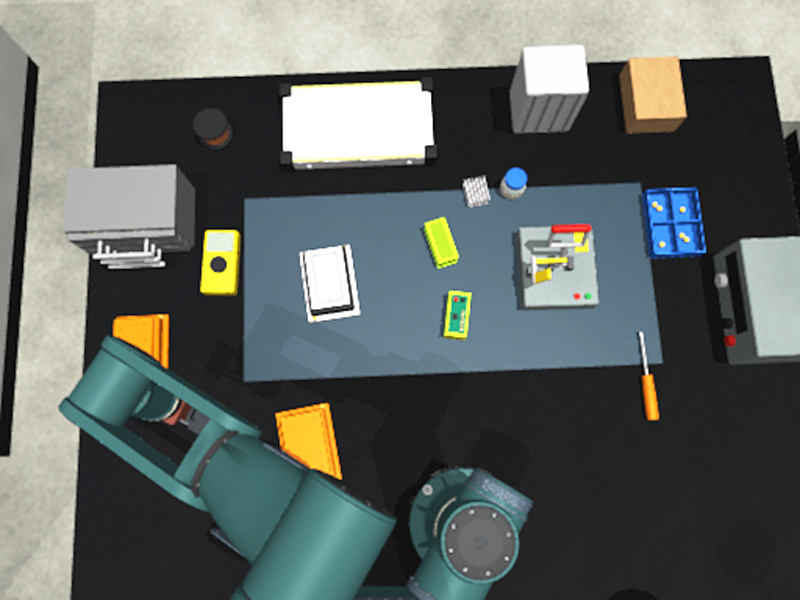

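View pics/side0.png

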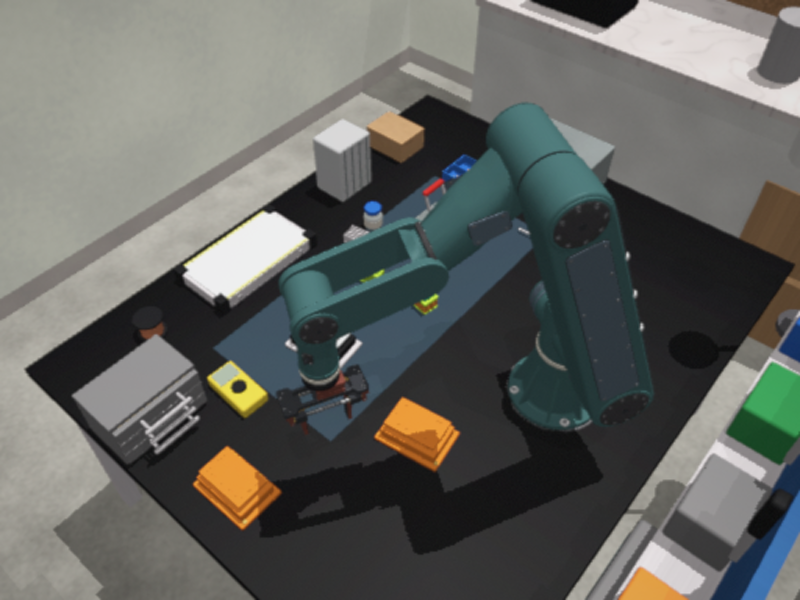

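Top view (800x600): there are two lime blocks. The one at (457,314) has a green board and red parts, so it is the module. The plain one at (441,242) is the bare former. The white pan with the outline is at (330,280), and the orange look-alikes at (140,340) and (310,440) are not meant. The lever stand is at (557,265), with the catch yellow. I'll confirm this in an enlarged crop and measure.

```bash
python3 - <<'E'
from h import *
c=np.load('top0.npy',allow_pickle=True).item(); im=c['img']
cv2.imwrite('pics/crop1.png',cv2.resize(im[130:225,180:390],None,fx=3.8,fy=3.8,interpolation=cv2.INTER_CUBIC))
hsv=cv2.cvtColor(im,cv2.COLOR_BGR2HSV)
def blobs(m,box,name,z,amin=8):
    k=np.zeros_like(m); x0,y0,x1,y1=box; k[y0:y1,x0:x1]=m[y0:y1,x0:x1]
    for q in cv2.findContours(k,cv2.RETR_EXTERNAL,cv2.CHAIN_APPROX_NONE)[0]:
        if cv2.contourArea(q)<amin: continue
        r=cv2.minAreaRect(q); b=np.array([onz(c,p,z)[:2] for p in cv2.boxPoints(r)])
        e=[b[1]-b[0],b[2]-b[1]]; L=[np.linalg.norm(v) for v in e]; v=e[int(np.argmax(L))]
        print(name,'px',np.round(r[0],1),'xy',b.mean(0).round(4),'size',np.round(L,4),'yaw',round(np.degrees(np.arctan2(v[1],v[0])),1))
lime=cv2.inRange(hsv,(30,120,90),(45,255,255))
green=cv2.inRange(hsv,(46,60,40),(95,255,255))
blobs(lime|green,(260,130,320,225),'lime',.044,50)
blobs(green,(275,180,320,225),'pcb',.046)
blobs(cv2.inRange(hsv,(0,0,190),(180,60,255)),(180,145,240,215),'white',.066,50)
red=cv2.inRange(hsv,(0,150,100),(6,255,255))|cv2.inRange(hsv,(174,150,100),(180,255,255))
blobs(red,(320,130,400,200),'red',.182)
yel=cv2.inRange(hsv,(20,130,120),(33,255,255)); blobs(yel,(325,130,400,200),'yel',.13)
E
```

```text
lime px [292.3 201. ] xy [ 0.4562 -0.0124] size [0.1129 0.0567] yaw -8.8
lime px [281.9 154.8] xy [0.6278 0.0149] size [0.061  0.1178] yaw -164.1
pcb px [292.6 200.4] xy [ 0.4579 -0.0135] size [0.0846 0.0354] yaw -8.4
white px [208.7 177.3] xy [0.5501 0.2793] size [0.089  0.1385] yaw -173.3
white px [212.8 180.5] xy [0.5379 0.2653] size [0.1016 0.1666] yaw -173.4
red px [365. 146.] xy [ 0.6051 -0.2525] size [0.0799 0.0139] yaw -92.4
yel px [347.3 175.4] xy [ 0.5198 -0.1965] size [0.0374 0.0242] yaw -76.2
yel px [352.5 166.5] xy [ 0.5503 -0.2168] size [0.0648 0.0106] yaw -92.4
yel px [371.5 157.5] xy [ 0.5793 -0.2846] size [0.024  0.0178] yaw -92.4
yel px [370.  151.5] xy [ 0.6009 -0.2816] size [0.0206 0.0179] yaw -92.4
```

View pics/crop1.png

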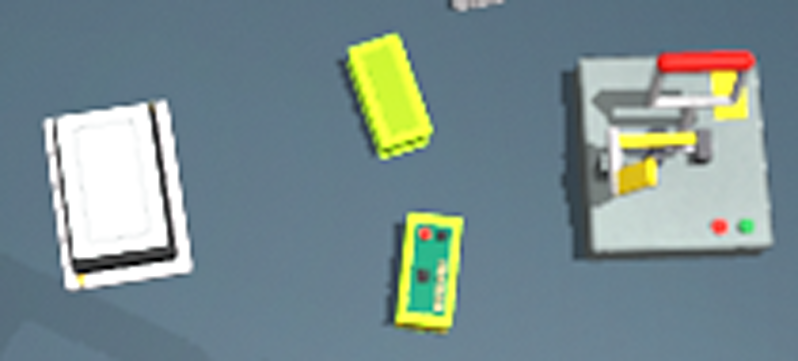

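The crop shows the module at (430,270), with its board, black and red parts, and the plain former at (390,95). The pan, with its outline, is at (112,180). The red handle is at (705,62), the catch tab at (637,176) and its arm at (655,140). Sizes agree with those given. I'll move above the module.

Emit:
drive_tool(slide=[[-13,-13,0],[-26,-25.5,0],[-26,-25.5,0],[-26,-25.5,0],[-26,-25.5,0],[-26,-25.5,0],[-26,-25.5,0],[-26,-25.5,0],[-26,-25.5,0],[-26,-25.5,0],[-26,-25.5,0],[-26,-25.5,0],[-26,-25.5,0],[-26,-25.5,0],[-26,-25.5,0],[-26,-25.5,0],[-13,-13,0],[0,0,0],[0,0,0]], angular=[[0,0,0],[0,0,0],[0,0,0],[0,0,0],[0,0,0],[0,0,0],[0,0,0],[0,0,0],[0,0,0],[0,0,0],[0,0,0],[0,0,0],[0,0,0],[0,0,-4.5],[0,0,-4.5],[0,0,-4.5],[0,0,-4.5],[0,0,0],[0,0,0]], gripper=[87.8,87.8,87.8,87.8,87.8,87.8,87.8,87.8,87.8,87.8,87.8,87.8,87.8,87.8,87.8,87.8,87.8,87.8,87.8])

```text
time_s: 1.68
tcp_pos: [0.4695, -0.0079, 0.2223]
orientation: [180.0, -0.1, 171.5]
contact_force: [0.4, -0.0, 0.3]
finger_gap: 0.088
gripper_force: 0.0
```

```bash
cat >> h.py <<'E'
from scipy.spatial.transform import Rotation as Ro
def go(P,rpy):
    "remaining shift (tool axes now, mm) and rotvec (deg)"
    s=telemetry.observe(); R=Ro.from_euler('xyz',s['orientation'],degrees=True)
    T=Ro.from_euler('xyz',rpy,degrees=True)
    print('t',round(s['time_s'],2),'tcp',s['tcp_pos'].round(4),s['orientation'].round(1),'F',s['contact_force'].round(1),'gap',round(s['finger_gap'],4),'gf',round(float(s['gripper_force']),1))
    print('shift',(R.inv().apply(np.array(P)-s['tcp_pos'])*1e3).round(1),'rot',(R.inv()*T).as_rotvec(degrees=True).round(2))
def rect(c,q,z):
    r=cv2.minAreaRect(q); b=np.array([onz(c,p,z)[:2] for p in cv2.boxPoints(r)])
    e=[b[1]-b[0],b[2]-b[1]]; L=[np.linalg.norm(v) for v in e]; v=e[int(np.argmax(L))]
    return r[0],b.mean(0).round(4),np.round(L,4),(np.degrees(np.arctan2(v[1],v[0]))+90)%180-90
E
python3 - <<'E'
from h import *
go((.457,-.013,.2),(180,0,171.5)); print(telemetry.observe()['q'].round(0))
c=cam('wrist'); np.save('w1.npy',c,allow_pickle=True); cv2.imwrite('pics/w1.png',c['img'])
hsv=cv2.cvtColor(c['img'],cv2.COLOR_BGR2HSV)
for n,m,z in(('pcb',cv2.inRange(hsv,(65,60,40),(95,255,255)),.046),('lime',cv2.inRange(hsv,(28,100,80),(62,255,255)),.044)):
    m=cv2.morphologyEx(m,cv2.MORPH_CLOSE,np.ones((9,9)))
    for q in cv2.findContours(m,0,2)[0]:
        if cv2.contourArea(q)>300: print(n,rect(c,q,z))
c=cam('top'); np.save('top1.npy',c,allow_pickle=True); cv2.imwrite('pics/top1.png',c['img'][120:260,180:400])
E
```

```text
t 1.68 tcp [ 0.4695 -0.0079  0.2223] [ 1.800e+02 -1.000e-01  1.715e+02] F [ 0.4 -0.   0.3] gap 0.088 gf 0.0
shift [11.5 -6.9 22.3] rot [ 0.02 -0.07 -0.01]
[ -9.  10. 102.   0.  68. -91.]
pcb ((244.5182342529297, 153.49948120117188), array([ 0.4497, -0.0128]), array([0.1243, 0.0568]), np.float64(-26.668613089589428))
lime ((295.5791931152344, 312.7079162597656), array([0.6607, 0.0217]), array([0.0521, 0.0431]), np.float64(-74.70087713332356))
lime ((276.5, 256.5), array([0.5783, 0.0075]), array([0.0566, 0.0443]), np.float64(81.52712940132625))
lime ((244.5, 160.0), array([ 0.4566, -0.0133]), array([0.0488, 0.1022]), np.float64(-7.720205998218603))
```

View pics/w1.png

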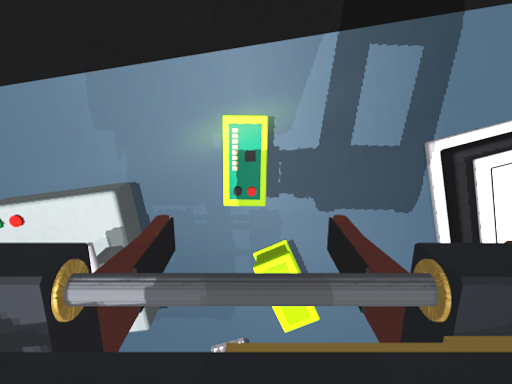

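In the wrist view the module is at (244,160), measuring 102x49 mm at z=44 mm, so it's at (0.4566,-0.0133) with yaw about -8°. That matches the top view, so I'll descend and grip.

Emit:
drive_tool(slide=[[6,-3.6,15],[6,-3.6,25],[0,0,30],[0,0,30],[0,0,30],[0,0,30],[0,0,22],[0,0,14],[0,0,8],[0,0,4],[0,0,0],[0,0,0]], angular=[[0,0,-0.5],[0,0,0],[0,0,0],[0,0,0],[0,0,0],[0,0,0],[0,0,0],[0,0,0],[0,0,0],[0,0,0],[0,0,0],[0,0,0]], gripper=[87.8,87.8,87.8,87.8,87.8,87.8,87.8,87.8,87.8,87.8,87.8,87.8])

```text
time_s: 2.78
tcp_pos: [0.457, -0.0124, 0.0153]
orientation: [-180.0, 0.0, 172.2]
contact_force: [0.2, -0.0, 0.1]
finger_gap: 0.0876
gripper_force: 0.0
```

Emit:
drive_tool(slide=[[0,0,0],[0,0,0],[0,0,0],[0,0,0],[0,0,0],[0,0,0],[0,0,0],[0,0,0],[0,0,0],[0,0,0],[0,0,0],[0,0,0]], angular=[[0,0,0],[0,0,0],[0,0,0],[0,0,0],[0,0,0],[0,0,0],[0,0,0],[0,0,0],[0,0,0],[0,0,0],[0,0,0],[0,0,0]], gripper=[70,60,50,40,40,40,40,40,40,40,40,40], newtons=25)

```text
time_s: 3.78
tcp_pos: [0.4568, -0.0129, 0.0148]
orientation: [-180.0, 0.0, 172.2]
contact_force: [-1.3, -0.9, 6.0]
finger_gap: 0.0498
gripper_force: 24.9
```

Emit:
drive_tool(slide=[[0,0,-4],[0,0,-12],[0,0,-22],[0,0,-30],[0,0,-30],[0,0,-30],[0,0,-30],[0,0,-22],[-5,13,-12],[-10,26,0],[-12,32,0],[-12,32,0],[-10,26,0],[-5,13,0],[0,0,0],[0,0,0],[0,0,0],[0,0,0]], angular=[[0,0,0],[0,0,0],[0,0,0],[0,0,0],[0,0,0],[0,0,0],[0,0,0],[0,0,0],[0,0,0],[0,0,0],[0,0,0],[0,0,-3.6],[0,0,-3.6],[0,0,-3.6],[0,0,-3.6],[0,0,0],[0,0,0],[0,0,0]], gripper=[40,40,40,40,40,40,40,40,40,40,40,40,40,40,40,40,40,40])

```text
time_s: 5.28
tcp_pos: [0.5253, 0.1217, 0.206]
orientation: [-180.0, -0.1, -173.5]
contact_force: [0.2, -1.1, -4.4]
finger_gap: 0.0503
gripper_force: 24.9
```

```bash
python3 - <<'E'
from h import *
go((.55,.279,.2),(180,0,186.7))
for n in('wrist','top'):
    c=cam(n); np.save(n+'2.npy',c,allow_pickle=True); hsv=cv2.cvtColor(c['img'],cv2.COLOR_BGR2HSV)
    m=cv2.inRange(hsv,(0,0,150),(180,70,255))
    if n=='top': k=np.zeros_like(m);k[145:215,185:240]=m[145:215,185:240];m=k
    for q in cv2.findContours(m,cv2.RETR_LIST,2)[0]:
        if cv2.contourArea(q)>150: print(n,rect(c,q,.066))
    if n=='wrist': cv2.imwrite('pics/w2.png',c['img']); print(proj(c,[.55,.279,.066]))
E
```

```text
t 5.28 tcp [0.5253 0.1217 0.206 ] [-1.800e+02 -1.000e-01 -1.735e+02] F [ 0.2 -1.1 -4.4] gap 0.0503 gf 24.9
shift [-42.3 153.5   5.9] rot [-0.01 -0.11 -0.21]
wrist ((400.5, 198.0), array([0.5288, 0.2774]), array([0.0923, 0.0957]), np.float64(15.640819379177586))
wrist ((356.760498046875, 164.77951049804688), array([0.5013, 0.2242]), array([0.1419, 0.0789]), np.float64(-35.702548426856794))
wrist ((194.2022705078125, 113.81845092773438), array([0.4689, 0.062 ]), array([0.0793, 0.1659]), np.float64(73.88387396937264))
[[397.26754204 219.10962333]]
top ((207.59393310546875, 181.0560302734375), array([0.5368, 0.2836]), array([0.1007, 0.166 ]), np.float64(6.103239992387955))
```

View pics/w2.png

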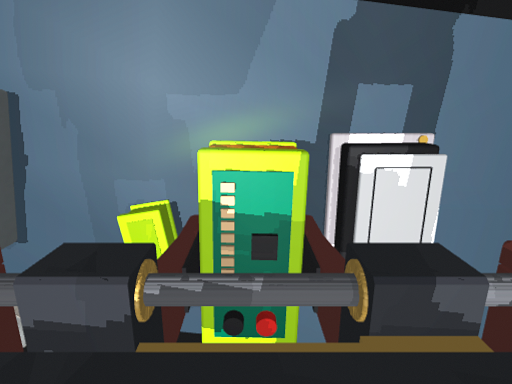

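The wrist view shows the held module at (253,240) and the pan with its outline at (400,200), its far end hidden by the gripper. I'll move further out to see the whole plate.

Emit:
drive_tool(slide=[[-15,0,0],[-30,0,0],[-30,0,0],[-20,0,0],[-10,0,0],[0,0,0],[0,0,0]], angular=[[0,0,0],[0,0,0],[0,0,0],[0,0,0],[0,0,0],[0,0,0],[0,0,0]], gripper=[40,40,40,40,40,40,40])

```text
time_s: 5.97
tcp_pos: [0.6295, 0.1337, 0.206]
orientation: [-180.0, -0.1, -173.4]
contact_force: [-0.2, -0.1, -5.2]
finger_gap: 0.05
gripper_force: 24.9
```

```bash
python3 - <<'E'
from h import *
go((.55,.279,.2),(180,0,186.7))
s=telemetry.observe();c=cam('wrist'); np.save('wrist3.npy',c,allow_pickle=True)
g=cv2.cvtColor(c['img'],cv2.COLOR_BGR2GRAY)
cv2.imwrite('pics/w3.png',cv2.resize(c['img'][0:260,150:512],None,fx=2.2,fy=2.2,interpolation=cv2.INTER_CUBIC))
print(proj(c,[.55,.279,.066]))
for th in (110,130,150,170,190):
  for q in cv2.findContours((g>th).astype(np.uint8),cv2.RETR_LIST,2)[0]:
    if cv2.contourArea(q)>1500 and cv2.minAreaRect(q)[0][0]>310: print(th,rect(c,q,.066))
hsv=cv2.cvtColor(c['img'],cv2.COLOR_BGR2HSV);m=cv2.inRange(hsv,(28,100,80),(45,255,255))
z=s['tcp_pos'][2]-.0148+.044; R=Ro.from_euler('xyz',s['orientation'],degrees=True)
for col in (215,235,255,275,295):
    rows=np.flatnonzero(m[:250,col]); tops=[r for r in rows][:40]
    print(col,tops[:3],[ (R.inv().apply(onz(c,(col,r),z)-s['tcp_pos'])*1e3).round(1)[:2].tolist() for r in tops[:1]])
E
```

```text
t 5.97 tcp [0.6295 0.1337 0.206 ] [-1.800e+02 -1.000e-01 -1.734e+02] F [-0.2 -0.1 -5.2] gap 0.05 gf 24.9
shift [ 62.4 153.4   6.2] rot [-0.   -0.13 -0.14]
[[410.22025019 116.57961208]]
110 ((411.06341552734375, 113.4550552368164), array([0.5497, 0.2795]), array([0.1124, 0.0539]), np.float64(6.653682230937363))
110 ((411.6068420410156, 113.41227722167969), array([0.5499, 0.2801]), array([0.1178, 0.0594]), np.float64(6.816371896604153))
110 ((396.8428649902344, 111.04585266113281), array([0.5509, 0.266 ]), array([0.1462, 0.1158]), np.float64(6.786319226186805))
130 ((410.9739990234375, 112.99726867675781), array([0.5493, 0.2793]), array([0.1114, 0.0538]), np.float64(6.514745548568612))
130 ((411.4537658691406, 113.4430160522461), array([0.55, 0.28]), array([0.1183, 0.0599]), np.float64(6.4330735435598))
130 ((396.7104187011719, 111.06983947753906), array([0.551 , 0.2658]), array([0.1464, 0.1143]), np.float64(6.602327985303049))
150 ((410.79180908203125, 113.47808837890625), array([0.5497, 0.2793]), array([0.1106, 0.0534]), np.float64(6.5196875511956875))
150 ((411.50537109375, 113.4483
[... 347 characters left out ...]
70 ((388.0882263183594, 111.85296630859375), array([0.552, 0.257]), array([0.1351, 0.0535]), np.float64(-1.4435133522700312))
190 ((404.24249267578125, 114.44657897949219), array([0.5511, 0.2732]), array([0.1059, 0.0414]), np.float64(6.524627741332921))
190 ((372.59423828125, 115.96311950683594), array([0.556 , 0.2432]), array([0.107, 0.014]), np.float64(6.58511692714373))
215 [np.int64(140), np.int64(141), np.int64(142)] [[55.7, -15.4]]
235 [np.int64(141), np.int64(142), np.int64(143)] [[55.3, -6.8]]
255 [np.int64(141), np.int64(142), np.int64(143)] [[55.3, 1.8]]
275 [np.int64(141), np.int64(142), np.int64(143)] [[55.3, 10.4]]
295 [np.int64(143), np.int64(144), np.int64(145)] [[54.5, 19.1]]
```

View pics/w3.png

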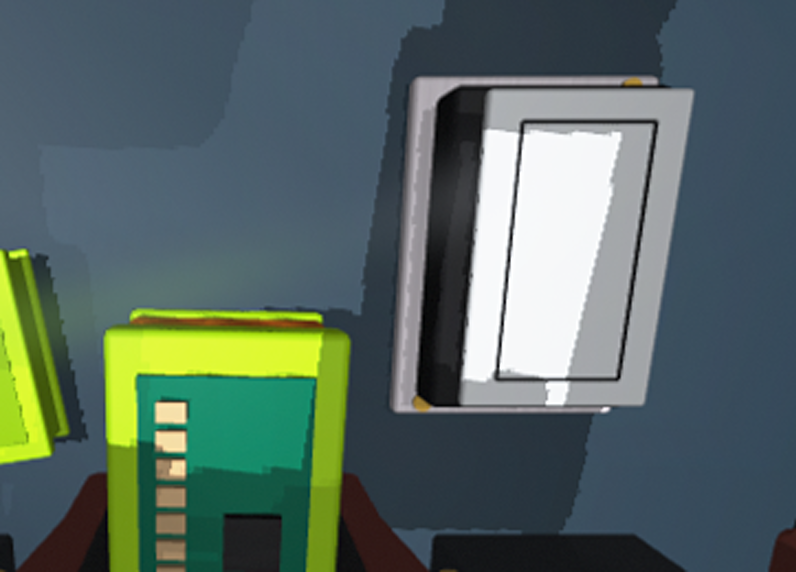

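The wrist view (crop) shows the full outline. Its centre is (0.5498,0.2797), yaw 6.6°, and two views agree. The module is centred in hand along x to about 0.5 mm. I'll move over the pan.

Emit:
drive_tool(slide=[[6,14,0],[12,30,0],[15,36,0],[15,36,0],[10,26,0],[4.5,12,0],[0,0,15],[0,0,30],[0,0,25],[0,0,15],[0,0,5],[0,0,0],[0,0,0]], angular=[[0,0,0],[0,0,0],[0,0,0],[0,0,0],[0,0,0],[0,0,0],[0,0,0],[0,0,0],[0,0,0],[0,0,0],[0,0,0],[0,0,0],[0,0,0]], gripper=[40,40,40,40,40,40,40,40,40,40,40,40,40])

```text
time_s: 7.1
tcp_pos: [0.5507, 0.28, 0.1174]
orientation: [180.0, 0.0, -173.4]
contact_force: [0.2, -0.0, -4.0]
finger_gap: 0.0497
gripper_force: 24.9
```

```bash
python3 - <<'E'
from h import *
go((.5498,.2797,.086),(180,0,186.6))
E
```

```text
t 7.1 tcp [0.5507 0.28   0.1174] [ 180.     0.  -173.4] F [ 0.2 -0.  -4. ] gap 0.0497 gf 24.9
shift [ 1.  -0.2 31.4] rot [0.   0.03 0.01]
```

Emit:
drive_tool(slide=[[1,0,6],[0,0,8],[0,0,6],[0,0,4],[0,0,3],[0,0,2],[0,0,1.5],[0,0,1.5],[0,0,1.5],[0,0,0.5],[0,0,0],[0,0,0]], angular=[[0,0,0],[0,0,0],[0,0,0],[0,0,0],[0,0,0],[0,0,0],[0,0,0],[0,0,0],[0,0,0],[0,0,0],[0,0,0],[0,0,0]], gripper=[40,40,40,40,40,40,40,40,40,40,40,40])

```text
time_s: 8.1
tcp_pos: [0.5498, 0.2799, 0.0827]
orientation: [-180.0, 0.0, -173.4]
contact_force: [0.3, -0.3, -4.5]
finger_gap: 0.0499
gripper_force: 24.9
```

Emit:
drive_tool(slide=[[0,0,1],[0,0,1],[0,0,1],[0,0,0.5],[0,0,0],[0,0,0],[0,0,0]], angular=[[0,0,0],[0,0,0],[0,0,0],[0,0,0],[0,0,0],[0,0,0],[0,0,0]], gripper=[40,40,40,40,40,40,40])

```text
time_s: 8.68
tcp_pos: [0.5499, 0.2799, 0.0793]
orientation: [180.0, 0.0, -173.4]
contact_force: [-0.7, 0.2, -2.1]
finger_gap: 0.0502
gripper_force: 24.9
```

Emit:
drive_tool(slide=[[0,0,0.7],[0,0,0.7],[0,0,0.4],[0,0,0],[0,0,0],[0,0,0]], angular=[[0,0,0],[0,0,0],[0,0,0],[0,0,0],[0,0,0],[0,0,0]], gripper=[40,40,40,40,40,40], newtons=10)

```text
time_s: 9.18
tcp_pos: [0.55, 0.2799, 0.0775]
orientation: [180.0, 0.0, -173.4]
contact_force: [0.5, 0.1, -1.2]
finger_gap: 0.0499
gripper_force: 9.9
```

Emit:
drive_tool(slide=[[0,0,0],[0,0,0],[0,0,0],[0,0,0],[0,0,0],[0,0,0],[0,0,0],[0,0,0],[0,0,0],[0,0,0],[0,0,0]], angular=[[0,0,0],[0,0,0],[0,0,0],[0,0,0],[0,0,0],[0,0,0],[0,0,0],[0,0,0],[0,0,0],[0,0,0],[0,0,0]], gripper=[50,51,52,54,57,61,66,72,80,86,87.8])

```text
time_s: 10.1
tcp_pos: [0.5497, 0.2798, 0.0773]
orientation: [-180.0, -0.0, -173.4]
contact_force: [0.9, -0.3, -0.1]
finger_gap: 0.0863
gripper_force: 0.0
```

Emit:
drive_tool(slide=[[0,0,-4],[0,0,-10],[0,0,-20],[0,0,-30],[0,0,-40],[0,0,-40],[0,-20,-20],[0,-35,0],[0,-40,0],[-20,-40,0],[-20,-25,0],[-10,-10,0],[0,0,0],[0,0,0]], angular=[[0,0,0],[0,0,0],[0,0,0],[0,0,0],[0,0,0],[0,0,0],[0,0,0],[0,0,0],[0,0,0],[0,0,0],[0,0,0],[0,0,0],[0,0,0],[0,0,0]], gripper=[87.8,87.8,87.8,87.8,87.8,87.8,87.8,87.8,87.8,87.8,87.8,87.8,87.8,87.8])

```text
time_s: 11.27
tcp_pos: [0.6174, 0.1194, 0.2416]
orientation: [180.0, -0.0, -173.5]
contact_force: [-0.4, 0.5, -1.0]
finger_gap: 0.0878
gripper_force: 0.0
```

```bash
python3 - <<'E'
from h import *
go((.5,-.2,.25),(180,0,90)); print(telemetry.observe()['q'].round(0))
ims=[]
for n in('wrist','top','side'):
    c=cam(n); np.save(n+'4.npy',c,allow_pickle=True); ims.append(c['img'])
    if n!='side':
        hsv=cv2.cvtColor(c['img'],cv2.COLOR_BGR2HSV)
        m=cv2.morphologyEx(cv2.inRange(hsv,(28,80,60),(95,255,255)),cv2.MORPH_CLOSE,np.ones((5,5)))
        for q in cv2.findContours(m,0,2)[0]:
            if cv2.contourArea(q)>200: print(n,rect(c,q,.066-.0045+.044))
        print('pan px',proj(c,[.55,.28,.066]))
w,t,s=ims
a=cv2.resize(w,(400,300)); b=cv2.resize(t[120:225,180:320],(400,300),interpolation=cv2.INTER_CUBIC)
d=cv2.resize(t[125:205,320:400],(400,300),interpolation=cv2.INTER_CUBIC); e=cv2.resize(s[90:210,190:350],(400,300),interpolation=cv2.INTER_CUBIC)
cv2.imwrite('pics/m4.png',np.vstack([np.hstack([a,b]),np.hstack([d,e])]))
E
```

```text
t 11.27 tcp [0.6174 0.1194 0.2416] [ 180.    -0.  -173.5] F [-0.4  0.5 -1. ] gap 0.0878 gf 0.0
shift [ 153.  -303.9   -8.5] rot [ 2.000e-02 -4.000e-02  9.654e+01]
[  5.  22.  81.   0.  77. -92.]
wrist ((278.3663330078125, 333.8366394042969), array([0.7939, 0.1727]), array([0.0072, 0.2307]), np.float64(89.8808326183713))
wrist ((165.13662719726562, 169.0238800048828), array([0.6172, 0.0338]), array([0.0494, 0.0869]), np.float64(15.536788155408601))
wrist ((423.00885009765625, 128.37001037597656), array([0.5501, 0.2781]), array([0.1068, 0.0528]), np.float64(5.701284911112424))
pan px [[404.65397513 128.63337704]]
top ((297.9000549316406, 336.70001220703125), array([0.0051, 0.0017]), array([0.2385, 0.2306]), np.float64(-85.57522928670522))
top ((207.9461669921875, 175.0692596435547), array([0.5479, 0.2781]), array([0.052 , 0.1127]), np.float64(5.548787077308475))
top ((139.95770263671875, 166.57095336914062), array([0.5885, 0.5122]), array([0.1443, 0.0746]), np.float64(-3.079743370276333))
top ((240.26736450195312, 225.33251953125), array([0.4036, 0.1784]), array([0.5441, 1.0309]), np.float64(10.954241342951548))
pan px [[208.53000371 177.13197758]]
```

View pics/m4.png

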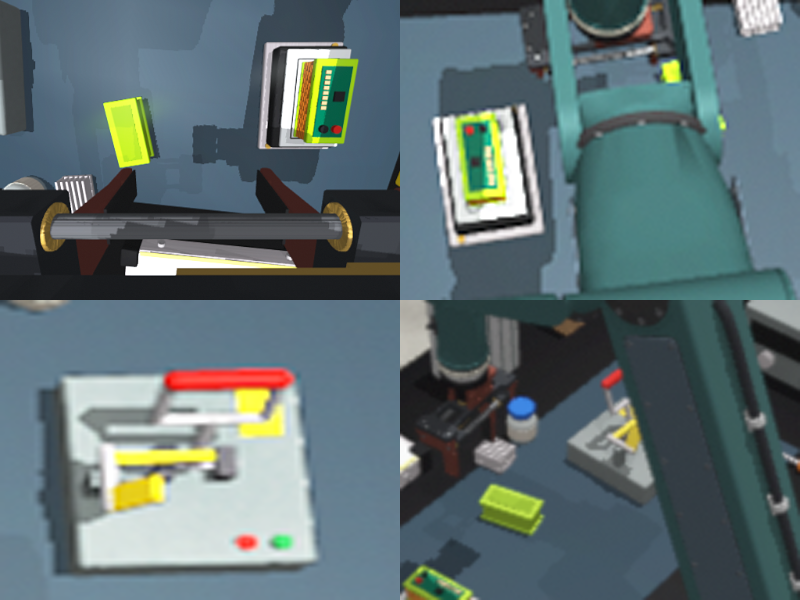

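The composite shows the module standing on the pan inside its outline, the wrist-picture centre matching (0.550,0.278) and yaw about 6°. The stand (lower left) has a red bar at the top and a yellow tab left of centre. The bar gives stand yaw -2.4° and middle (0.5606,-0.2506), and the tab position predicted from that matches. I'll go over the stand for a close look.

Emit:
drive_tool(slide=[[6,-16,-5],[13,-32,-10],[13,-32,-10],[13,-32,-10],[13,-32,-10],[13,-32,-10],[13,-32,-5],[13,-32,0],[13,-32,0],[13,-32,0],[11,-30,0],[6,-18,0],[0,-3,0],[0,0,0]], angular=[[0,0,0],[0,0,0],[0,0,0],[0,0,0],[0,0,0],[0,0,0],[0,0,0],[0,0,0],[0,0,0],[0,0,0],[0,0,0],[0,0,0],[0,0,0],[0,0,0]], gripper=[70,50,30,10,0,0,0,0,0,0,0,0,0,0])

```text
time_s: 12.58
tcp_pos: [0.519, -0.249, 0.3014]
orientation: [180.0, -0.0, -173.4]
contact_force: [0.5, -0.2, -0.2]
finger_gap: 0.0008
gripper_force: 0.0
```

Emit:
drive_tool(slide=[[0,0,0],[0,0,0],[0,0,0],[0,0,0],[0,0,0],[0,0,0],[0,0,0],[0,0,0],[0,0,0],[0,0,0],[0,0,0],[0,0,0],[0,0,0],[0,0,0],[0,0,0],[0,0,0],[0,0,0]], angular=[[0,0,3.5],[0,0,7],[0,0,7],[0,0,7],[0,0,7],[0,0,7],[0,0,7],[0,0,7],[0,0,7],[0,0,7],[0,0,7],[0,0,7],[0,0,7],[0,0,7],[0,0,4.4],[0,0,0],[0,0,0]], gripper=[0,0,0,0,0,0,0,0,0,0,0,0,0,0,0,0,0])

```text
time_s: 14.0
tcp_pos: [0.5196, -0.2475, 0.3014]
orientation: [-180.0, -0.0, 88.0]
contact_force: [0.0, -0.3, -0.2]
finger_gap: 0.0002
gripper_force: 0.0
```

```bash
cat >> h.py <<'E'
def yr(c,name,zy,zr,box=None):
    hsv=cv2.cvtColor(c['img'],cv2.COLOR_BGR2HSV)
    red=cv2.inRange(hsv,(0,150,80),(6,255,255))|cv2.inRange(hsv,(174,150,80),(180,255,255))
    yel=cv2.inRange(hsv,(20,130,80),(33,255,255))
    for n,m,z in(('red',red,zr),('yel',yel,zy)):
        for q in cv2.findContours(m,0,2)[0]:
            if cv2.contourArea(q)>(100 if name=='wrist' else 20): print(name,n,rect(c,q,z))
E
python3 - <<'E'
from h import *
go((.5186,-.2488,.3),(180,0,87.6)); print(telemetry.observe()['q'].round(0))
c=cam('wrist'); np.save('wrist5.npy',c,allow_pickle=True); yr(c,'wrist',.12,.187)
cv2.imwrite('pics/w5.png',c['img']); print('pred bar,tab,hinge',proj(c,[[.6051,-.2525,.182],[.5204,-.2058,.141],[.5215,-.1808,.1]]).round(0))
E
```

```text
t 14.0 tcp [ 0.5196 -0.2475  0.3014] [-180.   -0.   88.] F [ 0.  -0.3 -0.2] gap 0.0002 gf 0.0
shift [-1.4 -0.9  1.4] rot [-0.   -0.03  0.38]
[-32.  15.  83.   0.  82. -30.]
wrist red ((340.41986083984375, 185.0220947265625), array([ 0.6032, -0.2516]), array([0.0829, 0.0171]), np.float64(88.86637727421459))
wrist yel ((196.49996948242188, 343.4999694824219), array([ 0.4388, -0.4797]), array([0.0243, 0.4722]), np.float64(-2.017681575882037))
wrist yel ((245.0, 290.5), array([ 0.5068, -0.4029]), array([0.005, 0.088]), np.float64(87.82467059544129))
wrist yel ((256.0, 290.0), array([ 0.5209, -0.4027]), array([0.0893, 0.0049]), np.float64(88.15571796170377))
wrist yel ((321.5, 201.0), array([ 0.6015, -0.2859]), array([0.0198, 0.0246]), np.float64(-88.2549892708909))
wrist yel ((282.5, 146.5), array([ 0.5562, -0.2211]), array([0.0099, 0.0661]), np.float64(89.71594427431779))
wrist yel ((248.5, 127.0), array([ 0.5189, -0.1977]), array([0.023 , 0.0282]), np.float64(88.39217905693374))
pred bar,tab,hinge [[341. 186.]
 [250. 136.]
 [250. 111.]]
```

View pics/w5.png

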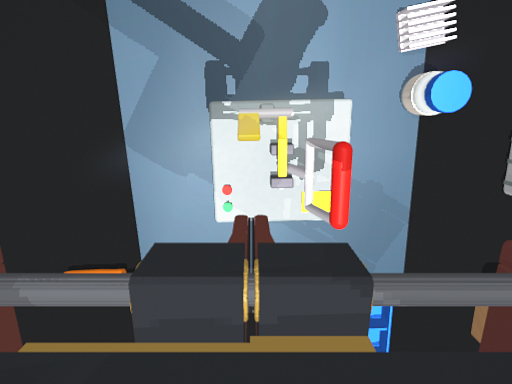

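The prediction matches the picture: bar at (341,186), tab at (248,127), arm at (282,146), which is clear of the finger's width. I'll lower the closed fingers on the lever side of the tab.

Emit:
drive_tool(slide=[[3,0,12],[6,0,25],[7,0,35],[0,0,35],[0,0,30],[0,0,20],[0,0,10],[0,0,4],[0,0,0],[0,0,0]], angular=[[0,0,0],[0,0,0],[0,0,0],[0,0,0],[0,0,0],[0,0,0],[0,0,0],[0,0,0],[0,0,0],[0,0,0]], gripper=[0,0,0,0,0,0,0,0,0,0])

```text
time_s: 14.88
tcp_pos: [0.5207, -0.2338, 0.1315]
orientation: [179.9, 0.1, 87.8]
contact_force: [0.6, -0.5, 0.7]
finger_gap: 0.0005
gripper_force: 0.0
```

Emit:
drive_tool(slide=[[3,0,0],[4,0,0],[4,0,0],[4,0,-1],[4,0,-2],[4,0,-2],[4,0,-2],[4,0,-1],[4,0,0],[0,0,0],[0,0,0]], angular=[[0,0,0],[0,0,0],[0,0,0],[0,0,0],[0,0,0],[0,0,0],[0,0,0],[0,0,0],[0,0,0],[0,0,0],[0,0,0]], gripper=[0,0,0,0,0,0,0,0,0,0,0])

```text
time_s: 15.8
tcp_pos: [0.5209, -0.1976, 0.1381]
orientation: [-180.0, -0.1, 87.7]
contact_force: [0.4, -0.2, -0.1]
finger_gap: 0.0006
gripper_force: 0.0
```

Emit:
drive_tool(slide=[[4,0,0],[4,0,0],[4,0,1],[4,0,1],[4,0,2],[3,0,2],[3,0,2],[3,0,2],[3,0,2],[3,0,2],[2,0,1],[0,0,0],[0,0,0]], angular=[[0,0,0],[0,0,0],[0,0,0],[0,0,0],[0,0,0],[0,0,0],[0,0,0],[0,0,0],[0,0,0],[0,0,0],[0,0,0],[0,0,0],[0,0,0]], gripper=[0,0,0,0,0,0,0,0,0,0,0,0,0])

```text
time_s: 16.88
tcp_pos: [0.523, -0.1644, 0.1246]
orientation: [179.9, 0.3, 87.8]
contact_force: [-6.6, -10.8, 9.4]
finger_gap: 0.0006
gripper_force: 7.4
```

```bash
python3 - <<'E'
from h import *
go((.5210,-.1623,.1254),(180,0,87.6))
c=cam('wrist'); c2=cam('top'); yr(c,'wrist',.12,.187)
a=cv2.resize(c['img'][0:260,100:420],(640,520)); cv2.imwrite('pics/w6.png',a)
E
```

```text
t 16.88 tcp [ 0.523  -0.1644  0.1246] [179.9   0.3  87.8] F [ -6.6 -10.8   9.4] gap 0.0006 gf 7.4
shift [ 2.  -2.1 -0.8] rot [0.06 0.32 0.19]
wrist yel ((200.02516174316406, 341.51824951171875), array([ 0.4874, -0.2405]), array([0.0157, 0.2324]), np.float64(-2.4501241093289394))
wrist yel ((256.4002990722656, 290.0133056640625), array([ 0.525 , -0.2045]), array([0.0024, 0.0435]), np.float64(89.30408838386364))
wrist yel ((245.0, 290.0), array([ 0.518 , -0.2043]), array([0.0435, 0.0024]), np.float64(87.43750041491063))
wrist yel ((243.0, 221.5), array([ 0.5188, -0.1589]), array([0.0238, 0.0302]), np.float64(88.45378800304306))
```

View pics/w6.png

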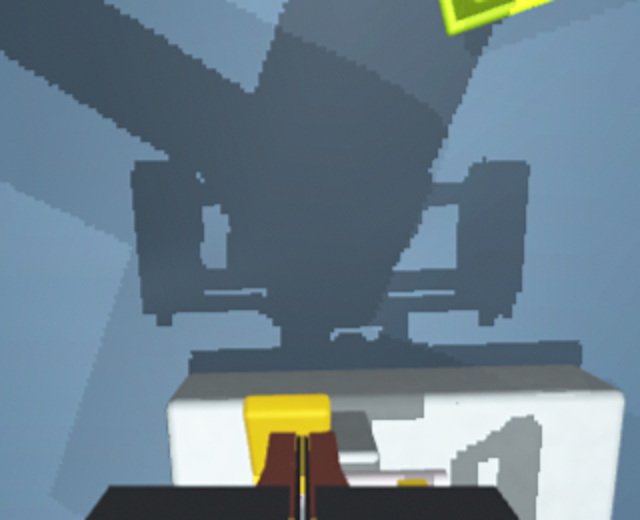

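The picture shows the tab (285,420) lying over away from the lever. The force rose to about 15 N, so it's at the stop, and the tip at y = 0.105 in the stand frame matches fully over. I'll lift off, go above the handle and check.

Emit:
drive_tool(slide=[[-2,-2,-4],[0,0,-12],[0,0,-25],[0,0,-35],[0,0,-35],[0,0,-30],[-10,10,-10],[-20,20,0],[-22,22,0],[-18,18,0],[-9,11,0],[-3,3,0],[0,0,0],[0,0,0]], angular=[[0,0,0],[0,0,0],[0,0,0],[0,0,0],[0,0,0],[0,0,0],[0,0,0],[0,0,0],[0,0,0],[0,0,0],[0,0,0],[0,0,0],[0,0,0],[0,0,0]], gripper=[0,0,0,0,0,10,30,50,60,60,60,60,60,60])

```text
time_s: 18.15
tcp_pos: [0.6006, -0.2477, 0.2737]
orientation: [-179.9, -0.1, 87.7]
contact_force: [0.2, 0.1, -0.5]
finger_gap: 0.0571
gripper_force: 0.0
```

```bash
python3 - <<'E'
from h import *
go((.604,-.252,.165),(180,0,88)); print(telemetry.observe()['q'].round(0))
c=cam('wrist'); yr(c,'wrist',.12,.187); print(proj(c,[.604,-.252,.182]))
cv2.imwrite('pics/w7.png',c['img'])
E
```

```text
t 18.15 tcp [ 0.6006 -0.2477  0.2737] [-1.799e+02 -1.000e-01  8.770e+01] F [ 0.2  0.1 -0.5] gap 0.0571 gf 0.0
shift [ -4.3   3.7 108.7] rot [-0.08 -0.08 -0.28]
[-29.  23.  76.   0.  82. -26.]
wrist red ((255.34707641601562, 195.48825073242188), array([ 0.6043, -0.2515]), array([0.0166, 0.0838]), np.float64(89.20250414836943))
wrist yel ((328.5, 343.5), array([ 0.6877, -0.4614]), array([0.4337, 0.0224]), np.float64(-2.21785572578014))
wrist yel ((369.49652099609375, 289.9586486816406), array([ 0.734 , -0.3898]), array([0.0268, 0.0839]), np.float64(-81.98830917625929))
wrist yel ((132.04827880859375, 289.92071533203125), array([ 0.4561, -0.379 ]), array([0.084 , 0.0258]), np.float64(77.4839648416368))
wrist yel ((273.5, 208.5), array([ 0.6238, -0.2843]), array([0.0162, 0.024 ]), np.float64(89.16574984402638))
wrist yel ((202.7000274658203, 120.40001678466797), array([ 0.5542, -0.1879]), array([0.0246, 0.0135]), np.float64(23.187812375842938))
wrist yel ((166.09442138671875, 94.59656524658203), array([ 0.52  , -0.1619]), array([0.0247, 0.0421]), np.float64(-81.50722249398984))
[[254.95935697 196.4125603 ]]
```

View pics/w7.png

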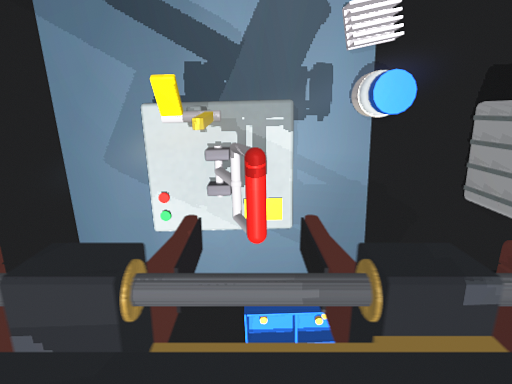

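The catch tab (167,95) points away from the lever and its arm is raised. The bar is at (255,195), or (0.6043,-0.2515). I'll descend and pinch it.

Emit:
drive_tool(slide=[[-4,3.7,12],[0,0,25],[0,0,30],[0,0,22],[0,0,12],[0,0,7],[0,0,2],[0,0,0],[0,0,0]], angular=[[0,0,0],[0,0,0],[0,0,0],[0,0,0],[0,0,0],[0,0,0],[0,0,0],[0,0,0],[0,0,0]], gripper=[60,60,60,60,60,60,60,60,60])

```text
time_s: 18.95
tcp_pos: [0.6057, -0.2533, 0.1657]
orientation: [179.9, 0.1, 87.7]
contact_force: [-0.6, 0.3, 0.4]
finger_gap: 0.0599
gripper_force: 0.0
```

Emit:
drive_tool(slide=[[0,0,0],[0,0,0],[0,0,0],[0,0,0],[0,0,0],[0,0,0],[0,0,0],[0,0,0],[0,0,0],[0,0,0]], angular=[[0,0,0],[0,0,0],[0,0,0],[0,0,0],[0,0,0],[0,0,0],[0,0,0],[0,0,0],[0,0,0],[0,0,0]], gripper=[45,30,20,10,8,8,8,8,8,8], newtons=25)

```text
time_s: 19.78
tcp_pos: [0.6045, -0.2529, 0.1644]
orientation: [-180.0, 0.0, 87.7]
contact_force: [-2.8, -0.2, 1.3]
finger_gap: 0.0175
gripper_force: 25.0
```

Emit:
drive_tool(slide=[[0,-6,-2],[0,-6.4,-1.9],[0,-6.4,-1.3],[0,-6.4,-1.2],[0,-6.4,-0.7],[0,-6.5,-0.6],[0,-6.5,0],[0,-6.5,0],[0,-6.5,0.6],[0,-6.4,0.7],[0,-6.4,1.2],[0,-6.4,1.3],[0,0,0]], angular=[[0,0,0],[0,0,0],[0,0,0],[0,0,0],[0,0,0],[0,0,0],[0,0,0],[0,0,0],[0,0,0],[0,0,0],[0,0,0],[0,0,0],[0,0,0]], gripper=[8,8,8,8,8,8,8,8,8,8,8,8,8])

```text
time_s: 20.87
tcp_pos: [0.5287, -0.2508, 0.1701]
orientation: [179.8, 0.1, 87.7]
contact_force: [3.4, -1.1, 5.9]
finger_gap: 0.0176
gripper_force: 25.1
```

Emit:
drive_tool(slide=[[0,-6.2,1.8],[0,-6.2,2.1],[0,-6,2.4],[0,-5.9,2.6],[0,-5.8,3],[0,-5.7,3.3],[0,-5.4,3.6],[0,-5.3,3.7],[0,-5,4.1],[0,-4.9,4.3],[0,0,0],[0,0,0]], angular=[[0,0,0],[0,0,0],[0,0,0],[0,0,0],[0,0,0],[0,0,0],[0,0,0],[0,0,0],[0,0,0],[0,0,0],[0,0,0],[0,0,0]], gripper=[8,8,8,8,8,8,8,8,8,8,8,8])

```text
time_s: 21.87
tcp_pos: [0.4734, -0.2489, 0.1387]
orientation: [179.7, 0.1, 87.7]
contact_force: [5.3, -1.9, 2.7]
finger_gap: 0.0176
gripper_force: 25.0
```

Emit:
drive_tool(slide=[[0,-1.5,1.5],[0,-1.5,1.5],[0,0,0],[0,0,0],[0,0,0]], angular=[[0,0,0],[0,0,0],[0,0,0],[0,0,0],[0,0,0]], gripper=[8,8,8,8,8], newtons=35)

```text
time_s: 22.28
tcp_pos: [0.4714, -0.2488, 0.1367]
orientation: [179.6, 0.2, 87.7]
contact_force: [4.7, -0.4, 8.8]
finger_gap: 0.0176
gripper_force: 35.1
```

```bash
python3 - <<'E'
from h import *
go((.4712,-.2475,.137),(180,0,87.7))
c=cam('wrist'); t=cam('top');s=cam('side'); yr(c,'wrist',.12,.16); yr(t,'top',.12,.16)
b=t['img'][120:220,170:400]; hsv=cv2.cvtColor(t['img'],cv2.COLOR_BGR2HSV)
m=cv2.inRange(hsv,(60,60,40),(95,255,200)); k=np.zeros_like(m);k[150:205,190:230]=m[150:205,190:230]
for q in cv2.findContours(k,0,2)[0]:
    if cv2.contourArea(q)>30: print('pcb',rect(t,q,.1095))
cv2.imwrite('pics/f.png',np.vstack([cv2.resize(b,(690,300),interpolation=cv2.INTER_CUBIC),np.hstack([cv2.resize(c['img'],(345,259)),cv2.resize(s['img'][80:240,180:394],(345,259))])]))
E
```

```text
t 22.28 tcp [ 0.4714 -0.2488  0.1367] [179.6   0.2  87.7] F [ 4.7 -0.4  8.8] gap 0.0176 gf 35.1
shift [ 1.3 -0.3 -0.3] rot [0.36 0.17 0.  ]
wrist red ((252.5, 315.5), array([ 0.4708, -0.2851]), array([0.0161, 0.0116]), np.float64(-2.56356334442998))
wrist red ((250.0, 220.49996948242188), array([ 0.4716, -0.2332]), array([0.0527, 0.0165]), np.float64(86.82062237032517))
wrist yel ((236.49996948242188, 343.4999694824219), array([ 0.4587, -0.3378]), array([0.0126, 0.2453]), np.float64(-2.616242420808092))
wrist yel ((290.324462890625, 290.0047302246094), array([ 0.4959, -0.2978]), array([0.0062, 0.0467]), np.float64(-88.78821387039417))
wrist yel ((211.08328247070312, 290.0023498535156), array([ 0.4434, -0.2955]), array([0.0466, 0.0057]), np.float64(84.20876543608944))
wrist yel ((413.8179931640625, 249.632568359375), array([ 0.5751, -0.2715]), array([0.0363, 0.0224]), np.float64(0.12433484239248571))
wrist yel ((424.68084716796875, 118.45197296142578), array([ 0.5735, -0.1895]), array([0.0147, 0.0537]), np.float64(-8.116629649942922))
wrist yel ((330.7532653808594, 71.60043334960938),
[... 458 characters left out ...]
.5201, -0.1597]), array([0.0342, 0.0246]), np.float64(87.55852787187877))
top yel ((207.94509887695312, 175.506103515625), array([0.5426, 0.2767]), array([0.0485, 0.1079]), np.float64(4.804240925061606))
top yel ((370.0, 150.0), array([ 0.6092, -0.2849]), array([0.0208, 0.0145]), np.float64(87.56761227288777))
top yel ((140.70689392089844, 167.48277282714844), array([0.5811, 0.506 ]), array([0.149 , 0.0833]), np.float64(-2.221176097908696))
top yel ((282.3235168457031, 153.7058868408203), array([0.6091, 0.0189]), array([0.0471, 0.0968]), np.float64(15.646700577306063))
pcb ((207.25387573242188, 174.03076171875), array([0.5504, 0.28  ]), array([0.0316, 0.0825]), np.float64(5.642619540161149))
```

View pics/f.png

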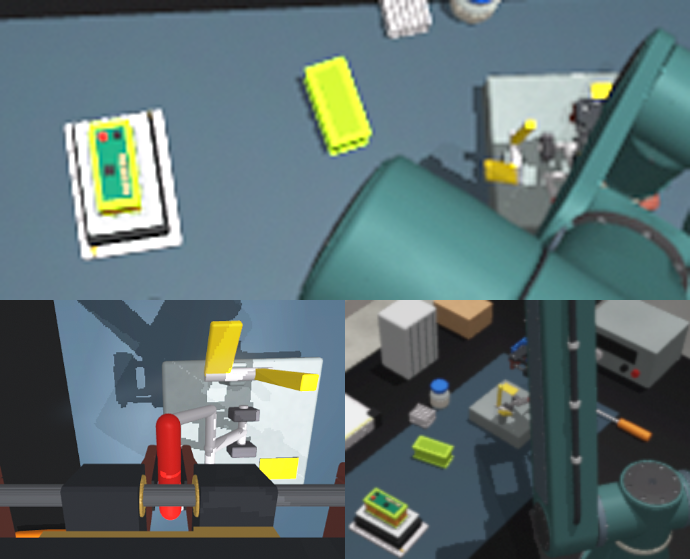

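The picture shows the module still centred (board centre (0.5504,0.2800)), the catch over, and the handle held forward. The force is only a little above the spring's, so I'll press slightly more to be sure of the stop.

Emit:
drive_tool(slide=[[0,-1.5,1.4],[0,-1.5,1.4],[0,0,0],[0,0,0],[0,0,0],[0,0,0]], angular=[[0,0,0],[0,0,0],[0,0,0],[0,0,0],[0,0,0],[0,0,0]], gripper=[8,8,8,8,8,8])

```text
time_s: 22.93
tcp_pos: [0.4715, -0.249, 0.1364]
orientation: [179.3, 0.2, 87.7]
contact_force: [8.1, 6.6, 25.9]
finger_gap: 0.017
gripper_force: 35.1
```

Commanding 4 mm more moved it 0.3 mm and the force rose, so the lever is on its stop. I'll ease off slightly, then hand in.

Emit:
drive_tool(slide=[[0,0,-1.5],[0,0,0],[0,0,0],[0,0,0]], angular=[[0,0,0],[0,0,0],[0,0,0],[0,0,0]], gripper=[8,8,8,8])

```text
time_s: 23.27
tcp_pos: [0.4714, -0.2489, 0.1366]
orientation: [179.3, 0.2, 87.7]
contact_force: [10.7, 2.7, 12.5]
finger_gap: 0.0173
gripper_force: 35.1
```

```bash
python3 - <<'E'
from h import *
go((.4712,-.2475,.137),(180,0,87.7)); print(close_job())
E
```

```text
t 23.27 tcp [ 0.4714 -0.2489  0.1366] [179.3   0.2  87.7] F [10.7  2.7 12.5] gap 0.0173 gf 35.1
shift [ 1.4 -0.3 -0.4] rot [ 0.69  0.2  -0.03]
the job is handed in; nothing more can be done
None
```

I handed the job in at 23.3 s: the coil module stands on the pan within about 1 mm of the outline's centre and about 1° of square and is released, the catch is fully over, and the gripper is holding the lever at its front stop; no verdict came back.

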